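# Clear the cups off the mosaic and hold the reading lens in focus over its medallion

### The job

Two of the three steel measuring cups have been left standing on the mosaic panel, over the part I want to check. Nest all three in size order in the largest cup, where that one stands; then pick up the reading lens and hold it level above the panel, centred over the round medallion, with the lens at the height of the pointer on the upright rule. Finish while still holding it there, clear of everything, and leave the pointer and the other things on the table as they are.

Things in the scene. Friction and masses are not known exactly. Their poses are not given: they have to be found in the camera images.
- cup_large: largest steel measuring cup, upright on the table at one side of the panel, any yaw: 84 mm outside at the rim, 78 at the base, 44 high, wall 2, floor 4 mm; 80 mm inside at the mouth. Origin under its centre, z up. Flat handle along its own -x, from the rim to 70 mm beyond it, 14 mm wide, 5 thick, its underside 0.5 mm above the rim. 130 g
- cup_medium: middle steel cup, upright on the panel: 66 mm outside at the rim, 60 at the base, 46 high, wall 2, floor 4 mm. Origin under its centre, z up. Handle along its own -x (roughly towards the robot) to 68 mm beyond the rim, 14 mm wide, 5 thick, underside 0.5 mm above the rim. 100 g. In the large cup it stands 4 mm higher than that and its handle clears rim and handle, whichever way it points
- cup_medium_grip (a point): middle of the medium cup's handle, 68 mm along the cup's -x from its axis and 49 mm above its underside, at half the handle's thickness; axes as the cup's
- cup_small: smallest steel cup, upright on the panel: 48 mm outside at the rim, 42 at the base, 48 high, wall 2, floor 4 mm. Origin under its centre, z up. Handle along its own -x (roughly towards the robot) to 64 mm beyond the rim, 14 mm wide, 5 thick, underside 0.5 mm above the rim. 80 g. In the medium cup it stands 4 mm higher than that. Either smaller cup may be the one over the medallion
- cup_small_grip (a point): middle of the small cup's handle, 59 mm along the cup's -x from its axis and 51 mm above its underside, at half the handle's thickness; axes as the cup's
- loupe: reading lens lying flat on the table, on the side of the panel away from the large cup: a black ring 80 mm across and 14 mm thick round a clear lens, with a straight black handle 18 mm wide and 14 mm thick along its own -x (roughly towards the robot), from 48 to 148 mm from the lens centre. Origin under the centre of the ring, z up. About 100 g, balancing about 50 mm from the lens centre
- lens (a point): centre of the lens, at half the ring's thickness (7 mm above its underside); z is the lens's axis
- loupe_grip (a point): point in the handle 70 mm from the lens centre along the loupe's -x, at half the thickness, a good place to hold; axes as the loupe's
- panel: mosaic panel, 200 mm (its x) by 280 mm (its y) and 13 mm thick, fast to the table, roughly in the middle. Origin under its centre, x away from the robot at yaw 0, z up
- medallion (a point): centre of the face of the medallion, a round inlay 28 mm across, white rim with a dark green middle and flush with the panel's face, 65 mm from the panel's centre along the panel's -y; hidden under a cup at the start. It is the only round piece in the mosaic
- rule: upright steel rule, 26 mm wide, in a weighted foot 56 x 80 mm, 220 mm high in all, 0.9 kg, standing on the table just beyond the panel's far edge. Origin under the foot's centre, z up; the rule rises above it and the pointer reaches along its -x, towards the panel
- pointer_tip (a point): tip of the thin level pointer on the rule's slider, 44 mm from the rule towards the panel; its height, 100 to 150 mm above the table, marks where the middle of the lens is in focus. The slider is held by friction and is already set; the axes are the rule's
- nippers: bystander: tile nippers lying on the mat, 180 mm long, 19 mm high; origin near the pivot
- knife: bystander: craft knife lying at one end of the mat, 180 mm long, 10 mm high; origin at mid-handle
- tweezers: bystander: steel tweezers lying in front of the panel, 140 mm long, 6 mm high; origin at the middle
- ramekin: bystander: white ceramic bowl, 72 mm across, 38 mm high, no handle; origin under its centre
- glue: bystander: white glue bottle, 52 mm across, 130 mm high; origin under its centre
- jar: bystander: amber glass jar, 64 mm across, 85 mm high; origin under its centre
Mind the look-alikes: they are no part of the job. Leave any orange look-alike of the rule alone.

How it is judged:
By the outcome, as a careful person would: the job done as asked, in the order asked, and still so for the second after the job is handed in, while the arm keeps its last pose, push and grip.
It also fails if it takes over 70 s, if anything falls off the work surface, if the arm or the gripper's body presses on something with over 40 N, if the wrist force passes 120 N, or if a joint passes its speed limit or range.

### The arm

A 7-joint arm with a two-finger parallel gripper is mounted at the origin on the work surface. World frame = base frame: x ahead of the robot, y to its left, z up, the work surface at z = 0. Lengths are in mm, angles in rad, forces in N, time in s.
With the tool pointing down it reaches from about 400 to 875 mm from the base axis. Payload 4.4 kg.
Tool frame: the origin (TCP) lies at the very end of the fingers, on their centre line; the grasp point (between the pads) lies 19 mm behind it; z points along the fingers, y is the line along which they close (so a half turn about z gives the same grasp; the last joint's range is limited). The gripper opens to 85 mm and grips with 20 to 120 N. Pads are 22 mm wide; open, the fingers measure 114 mm over their backs; the gripper's body (76 mm by 85 mm) begins 54 mm behind the grasp point. The pads swing forward as they close: fully open they stand 13 mm farther back than shut.
Start: joints at [-1.211, 0.628, 0.038, 1.517, -0.027, 0.996, -0.02], TCP at [268.461, 591.985, 231.313] pointing down, gripper open.
Joint ranges: [-3.06, 3.06], [-0.37, 2.12], [-1.25, 1.32], [0.18, 2.47], [-1.1, 4.24], [0.23, 1.98], [-2.94, 2.94]. Speed limits (rad/s): [2.57, 2.57, 3.14, 3.14, 3.14, 3.14, 3.14].

### API

Orientations are given as [roll, pitch, yaw] about the fixed x, y, z axes, in that order (R = Rz(yaw) Ry(pitch) Rx(roll)).
In Python, from cell import ctrl gives the robot as it stands.
- The arm moves only by the tool step_arm, never from a script. Its argument "series" is a list that holds one entry, the list of rows, each a list of 7 numbers: the turn, a rotation vector about the tool's x, y, z as a fraction of full scale, then the shift along the tool's x, y, z as a fraction of full scale, then the closure, from 0 (fully open) to 1 (shut). In form: [[[ax, ay, az, tx, ty, tz, gripper], ...]]. A call has 1 to 12 rows; each row shifts and turns the commanded pose from where the row before left it, along the tool's axes as they then stand; what a row does not reach is not made up. Full scale, the value 1, is 150 mm for a shift and 45 degrees for a turn. A row lasts 1/10 s, in which the tool goes at most 50 mm and 8.59 degrees, less where a joint would pass 70% of its speed; a pose out of reach is approached as far as the arm can. A call with a number of a shift or a turn outside -1 to 1 is refused whole. A call with a gripper value outside its range is refused whole. The fingers move at their own pace and stop on an object; the grip force is fixed at half the most. Time passes only in rows, so rows that do not move let the fingers close. It gives the time, the measured TCP pose, the force, the opening and the grip force at its end, in the units of the state.
- ctrl.read_state(): the state, without advancing time (a new reading comes with each control period).
- ctrl.get_image(name): name is "side" or "top"; returns a dict with "img" (400x640x3 uint8, red, green, blue), "fx", "fy", "cx", "cy" (pixels), "R" (3x3) and "t" (3): a world point X has camera coordinates R X + t. Camera axes: x right, y down, z forward; pixel columns grow to the right and rows downward; lengths in mm; the calibration is good to about 2 mm. A picture is of the moment at which its call begins. There is no depth.
- ctrl.finish_job(): hands the job in; it is judged then, once.
Trained networks look in a picture, given as the dict that the camera call returned (one of the last four; its "shot" number tells which), for a name from the list of things; names that differ only in an ending like _2 or _b are one class to them, and where a whole thing is asked for, a point or a joint stands for the part that bears it (a point fixed in the world has none). Each returns a list of dicts, best first, with "score" (0 to 1); they miss things now and then, are a little off and sometimes report something else, mostly with a low value. They report only what shows in the picture. A call takes as long as a camera call. They do not tell look-alikes from the thing itself.
- ctrl.recognise(picture, thing): "centre" ([column, row] in pixels, amid what is visible of it).
The state is a dict: "clock": time; "qpos": joint angles; "qd": joint speeds; "tau": joint torques, N m; "eef_pos": TCP position; "tool_rot": TCP orientation; "force": force on the tool from outside, world axes, zero at the start; "torque": the same for the moment, N m; "width": finger opening in mm; "gripper_force": force on a finger pad.
Only numpy, scipy, OpenCV 4.12 (cv2) and the standard library are available. Lean on these libraries where they do the work, as an engineer would, in place of code of your own. Each camera call takes 0.05 s, during which the arm holds its last target. There are 200 camera calls.

## Working session

There is one attempt and no reset: what is moved stays moved. The work goes in short steps, Python scripts to look and compute and a tool call to move; the robot and the scene stay as the last step left them, time stands still between calls to the robot, and variables do not carry over. Pictures are saved under pics/ and viewed, at most 10 in all, crops included, and the job is handed in when it is done.

Besides the shell and the picture viewer there is one more tool, called after ">>>" by a JSON object that holds its "fn" and its "kwargs". step_arm: Moves the arm, as the interface text tells. Shift numbers are shares of 150 mm and turn numbers shares of 45 degrees, none past 1 either way. Its arguments: {"type":"object","properties":{"series":{"type":"array","items":{"type":"array","items":{"type":"array","items":{"type":"number","minimum":-1,"maximum":1}}}}},"required":["series"]}

```bash
ls; mkdir -p pics; cat > h.py <<'E'
import numpy as np,cv2
from cell import ctrl
from scipy.spatial.transform import Rotation as Ro
def shot(n,save=None):
    p=ctrl.get_image(n)
    if save: cv2.imwrite('pics/'+save+'.png',p['img'][:,:,::-1])
    return p
def ray(p,uv):
    R=np.array(p['R']);t=np.array(p['t']);c=-R.T@t
    d=R.T@np.array([(uv[0]-p['cx'])/p['fx'],(uv[1]-p['cy'])/p['fy'],1.]);return c,d/np.linalg.norm(d)
def at(p,uv,z):
    c,d=ray(p,uv);return c+d*(z-c[2])/d[2]
def proj(p,X):
    q=np.array(p['R'])@np.array(X,float)+np.array(p['t']);return np.array([p['fx']*q[0]/q[2]+p['cx'],p['fy']*q[1]/q[2]+p['cy']])
def tri(ps,uvs):
    A=0;b=0
    for p,u in zip(ps,uvs):
        c,d=ray(p,u);M=np.eye(3)-np.outer(d,d);A=A+M;b=b+M@c
    return np.linalg.solve(A,b)
E
python3 - <<'E'
from h import *
np.set_printoptions(precision=1,suppress=True)
a=shot('top','top0');b=shot('side','side0')
for p in (a,b): print(p['fx'],p['cx'],p['cy'],(-np.array(p['R']).T@np.array(p['t'])),np.array(p['R'])[2])
for n in 'cup_large cup_medium cup_medium_grip cup_small cup_small_grip loupe lens loupe_grip panel medallion rule pointer_tip glue'.split():
    print(n,[[(np.round(r['centre']).tolist(),round(r['score'],2)) for r in ctrl.recognise(p,n)[:3]] for p in (a,b)])
s=ctrl.read_state();print(s['eef_pos'],s['tool_rot'],s['width'])
E
```

```text
pics
365.1835553180651 325.997609136665 199.9016043745239 [ 504.9  -42.6 1042.4] [ 0.1 -0.  -1. ]
361.02701255669234 319.0713511387918 194.9443925672964 [ -35.6 -735.1  691.1] [ 0.5  0.6 -0.6]
cup_large [[([207.0, 214.0], 0.68)], [([254.0, 170.0], 0.81)]]
cup_medium [[([296.0, 188.0], 0.62)], [([312.0, 184.0], 0.77)]]
cup_medium_grip [[([294.0, 192.0], 0.55)], [([314.0, 186.0], 0.9), ([441.0, 249.0], 0.26)]]
cup_small [[([339.0, 202.0], 0.59)], [([327.0, 202.0], 0.87)]]
cup_small_grip [[([340.0, 201.0], 0.84)], [([327.0, 202.0], 0.77), ([437.0, 251.0], 0.15)]]
loupe [[([408.0, 229.0], 0.97)], [([352.0, 260.0], 0.71), ([255.0, 168.0], 0.53)]]
lens [[([409.0, 229.0], 0.65)], [([354.0, 260.0], 0.63), ([327.0, 204.0], 0.27), ([284.0, 139.0], 0.23)]]
loupe_grip [[([408.0, 230.0], 0.94)], [([352.0, 262.0], 0.85)]]
panel [[([318.0, 199.0], 0.76)], [([315.0, 210.0], 0.92), ([326.0, 201.0], 0.25)]]
medallion [[([320.0, 201.0], 0.58)], [([317.0, 211.0], 0.87)]]
rule [[([347.0, 287.0], 0.95), ([307.0, 135.0], 0.56), ([477.0, 229.0], 0.33)], [([261.0, 240.0], 0.95), ([349.0, 175.0], 0.59)]]
pointer_tip [[([336.0, 206.0], 0.49), ([349.0, 296.0], 0.38), ([181.0, 140.0], 0.31)], [([346.0, 152.0], 0.51)]]
glue [[([183.0, 141.0], 0.8), ([407.0, 231.0], 0.72), ([340.0, 202.0], 0.56)], [([284.0, 139.0], 0.78)]]
[268.4 592.  231.3] [ 3.1 -0.   2.7] 85.26387662832201
```

```bash
ls pics
```

```text
side0.png
top0.png
```

```bash
python3 - <<'E'
import cv2
a=cv2.imread('pics/top0.png');cv2.imwrite('pics/t1.png',cv2.resize(a[100:310,150:430],None,fx=2.85,fy=2.85,interpolation=cv2.INTER_CUBIC))
b=cv2.imread('pics/side0.png');cv2.imwrite('pics/s1.png',cv2.resize(b[90:300,190:470],None,fx=2.85,fy=2.85,interpolation=cv2.INTER_CUBIC))
E
```

```text
(no output)
```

View pics/t1.png

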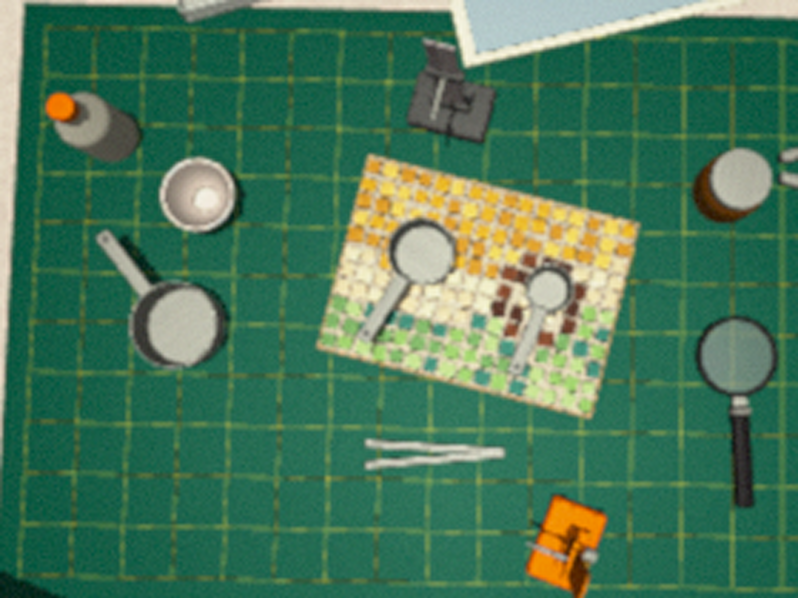

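View pics/s1.png

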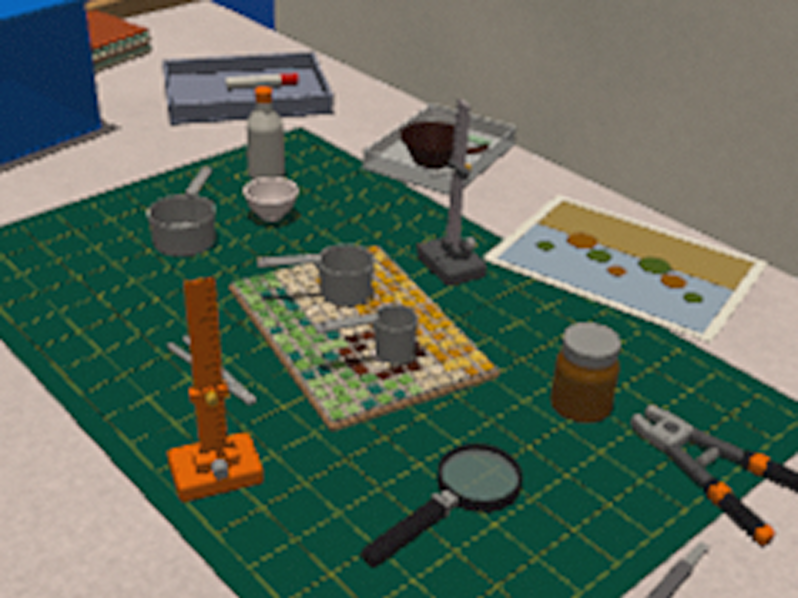

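The top view shows the small cup over the medallion (crop 548,288), the medium at (423,250), the large at (180,325), the loupe at (737,356), the real rule (dark) at (452,108), and the orange decoy near the robot. Next I'll zoom in on the rule.

```bash
cat > m.py <<'E'
from h import *
np.set_printoptions(precision=1,suppress=True)
E
python3 - <<'E'
from m import *
a=shot('top');b=shot('side')
def rz(i,x,y,w,h,f): return cv2.resize(i['img'][y:y+h,x:x+w,::-1],None,fx=f,fy=f,interpolation=cv2.INTER_CUBIC)
T=rz(a,285,105,50,50,8);S=rz(b,325,120,50,75,8)
c=np.zeros((600,800,3),np.uint8);c[:400,:400]=T;c[:600,400:]=S;cv2.imwrite('pics/rule.png',c)
g=lambda u,v:(150+(u+.5)/2.85-.5,100+(v+.5)/2.85-.5)
k=lambda u,v:(190+(u+.5)/2.85-.5,90+(v+.5)/2.85-.5)
for n,u,z in [('L',(180,325),44),('Lh',(103,235),49),('M',(423,251),59),('Mh',(368,338),64),('S',(548,288),61),('Sh',(517,370),66),('lens',(737,356),14),('lh',(744,505),14),
 ('p1',(372,155),13),('p2',(640,222),13),('p3',(592,417),13),('p4',(318,348),13)]:
    X=at(a,g(*u),z);print(n,X,(proj(b,X)-[190,90])*2.85)
E
```

```text
L [531.1 264.7  44. ] [180.2 212. ]
Lh [615.8 340.4  49. ] [203.6 167.4]
M [605.1  32.4  59. ] [343.4 259.4]
Mh [521.6  81.7  64. ] [258.7 262.1]
S [572.  -86.7  61. ] [390.9 315.3]
Sh [494.3 -58.6  66. ] [316.8 326.5]
lens [ 511.5 -276.2   14. ] [475.4 470.8]
lh [ 366.4 -283.5   14. ] [362.7 550.9]
p1 [705.3  89.2  13. ] [375.7 245. ]
p2 [ 642.9 -179.4   13. ] [496.8 367.1]
p3 [ 449. -134.   13.] [328.4 421.5]
p4 [511.7 137.2  13. ] [226.1 281.6]
```

View pics/rule.png

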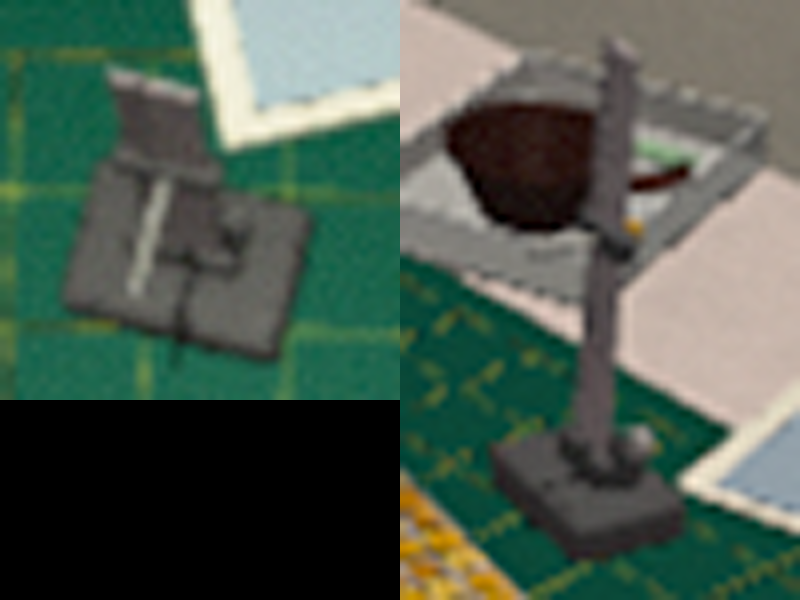

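```bash
cat >> m.py <<'E'
def plan(target,yawdeg,n):
    """constant small world steps, yaw done evenly; prints per-row tool-axis values"""
    s=ctrl.read_state();p=np.array(s['eef_pos'],float);R0=Ro.from_euler('xyz',s['tool_rot'])
    Rt=Ro.from_euler('xyz',[np.pi,0,np.radians(yawdeg)])
    rv=(R0.inv()*Rt).as_rotvec();d=(np.array(target)-p)
    print('t',round(s['clock'],2),'at',p,np.degrees(s['tool_rot']),'q',np.round(s['qpos'],2),'w',round(s['width'],1),'delta',d)
    print('turn/row',np.round(np.degrees(rv)/45/n,4),'deg',np.degrees(rv)/n,'step mm',np.linalg.norm(d)/n)
    for i in range(n):
        Ri=R0*Ro.from_rotvec(rv*i/n)
        if i<1 or np.linalg.norm(rv)>.03: print(np.round(Ri.inv().apply(d/n)/150,4))
E
python3 - <<'E'
from m import *
plan([546,67,150],150,14)
a=ctrl.get_image('top');b=ctrl.get_image('side')
X=tri([a,b],[(301.3,141),(341,151.6)]);print(X,proj(a,X),proj(b,X))
X=tri([a,b],[(301.3,141),(346,152)]);print(X,proj(a,X),proj(b,X))
E
```

```text
t 1.5 at [268.4 592.  231.3] [180.   -0.  155.6] q [-1.2  0.6  0.   1.5 -0.   1.  -0. ] w 85.5 delta [ 277.6 -525.   -81.3]
turn/row [ 0. -0.  0.] deg [ 0.  -0.   0.4] step mm 42.81379346715487
[-0.2 -0.2  0. ]
[-0.2 -0.2  0. ]
[-0.2 -0.2  0. ]
[-0.2 -0.2  0. ]
[-0.2 -0.2  0. ]
[-0.2 -0.2  0. ]
[-0.2 -0.2  0. ]
[-0.2 -0.2  0. ]
[-0.2 -0.2  0. ]
[-0.2 -0.2  0. ]
[-0.2 -0.2  0. ]
[-0.2 -0.2  0. ]
[-0.2 -0.2  0. ]
[-0.2 -0.2  0. ]
[718.7  18.9 135.4] [302.3 139.9] [339.8 151.7]
[725.3  13.6 133.3] [304.5 137.5] [342.4 152.3]
```

>>> {"fn": "step_arm", "kwargs": {"series": [[[0,0,0.124,0,0,0,0],[0,0,0,-0.239,-0.15,0.039,0],[0,0,0,-0.239,-0.15,0.039,0],[0,0,0,-0.239,-0.15,0.039,0],[0,0,0,-0.239,-0.15,0.039,0],[0,0,0,-0.239,-0.15,0.039,0],[0,0,0,-0.239,-0.15,0.039,0],[0,0,0,-0.239,-0.15,0.039,0],[0,0,0,-0.239,-0.15,0.039,0],[0,0,0,-0.239,-0.15,0.039,0],[0,0,0,-0.239,-0.15,0.039,0],[0,0,0,-0.239,-0.15,0.039,0]]]}}

```text
clock: 2.8
eef_pos: [487.2, 179.2, 167.0]
tool_rot: [3.141, 0.0, 2.619]
force: [-0.6, 0.4, 0.4]
width: 85.6
gripper_force: 0.0
```

>>> {"fn": "step_arm", "kwargs": {"series": [[[0,0,0,-0.239,-0.15,0.039,0.3],[0,0,0,-0.239,-0.15,0.039,0.5],[0,0,0,-0.239,-0.15,0.039,0.5],[0,0,0,0,0,0,0.5],[0,0,0,0,0,0,0.5]]]}}

```text
clock: 3.3
eef_pos: [546.1, 67.1, 149.2]
tool_rot: [-3.141, -0.0, 2.615]
force: [-0.6, 1.4, -0.6]
width: 42.3
gripper_force: 0.0
```

```bash
sed -i 's/precision=1/precision=4/' m.py; python3 - <<'E'
from m import *
np.set_printoptions(precision=1,suppress=True)
a=shot('top','top1');b=shot('side','side1')
s=ctrl.read_state();p=s['eef_pos'];print(s['clock'],p,np.degrees(s['tool_rot']),s['width'],s['qpos'])
print(proj(a,p),proj(b,p))
def rz(i,x,y,w,h,f): return cv2.resize(i['img'][y:y+h,x:x+w,::-1],None,fx=f,fy=f,interpolation=cv2.INTER_CUBIC)
T=rz(a,250,140,100,100,4);S=rz(b,270,120,100,100,4)
cv2.imwrite('pics/h1.png',np.hstack([T,S]))
E
```

```text
3.4 [545.4  69.7 149.5] [180.   -0.  150.1] 42.3076669686831 [-0.2  0.6  0.   1.9 -0.   0.7  0.9]
[279.6 207.9] [288.3 157.8]
```

View pics/h1.png

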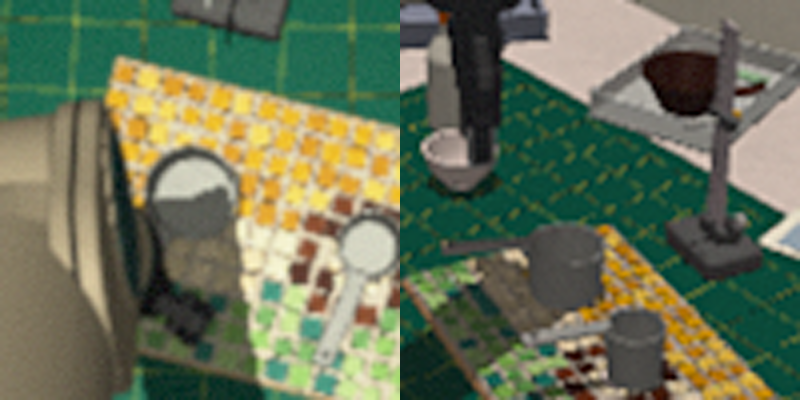

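The side view shows the fingers above and clear of the medium cup, whose handle end is at about (445,246) in the crop. The arm hides part of the top view. The tolerances are generous, so I'll triangulate and go.

```bash
python3 - <<'E'
from m import *
np.set_printoptions(precision=1,suppress=True)
a=ctrl.get_image('top');b=ctrl.get_image('side')
g=lambda u,v:(150+(u+.5)/2.85-.5,100+(v+.5)/2.85-.5)
k=lambda u,v:(190+(u+.5)/2.85-.5,90+(v+.5)/2.85-.5)
for n,u,v in [('L',(180,325),(182,212)),('M',(423,251),(346,259)),('S',(548,288),(396,316)),('lens',(737,356),(481,475))]:
    print(n,tri([a,b],[g(*u),k(*v)]))
p=np.array(ctrl.read_state()['eef_pos'])
for s in(-1,1):
    q=p+s*25*np.array([.5,.866,0]);print((proj(b,q)-[270,120])*4+[400,0])
np.set_printoptions(precision=4);plan([546,67,44],150,6)
E
```

```text
L [531.4 263.9  45.6]
M [605.7  31.7  61. ]
S [573.7 -88.1  61.2]
lens [ 513.  -278.5   10.3]
[476.5 166.4]
[469.  135.7]
t 3.5 at [545.3786  70.1549 149.5871] [179.9584  -0.0291 150.1791] q [-0.2   0.59  0.03  1.88 -0.02  0.67  0.9 ] w 42.8 delta [   0.6214   -3.1549 -105.5871]
turn/row [ 0.0002 -0.0001  0.0007] deg [ 0.0069 -0.0049  0.0298] step mm 17.60600159601829
[-0.0024 -0.0028  0.1173]
```

>>> {"fn": "step_arm", "kwargs": {"series": [[[0,0,0,-0.01,-0.01,0.18,0.5],[0,0,0,0,0,0.18,0.5],[0,0,0,0,0,0.18,0.5],[0,0,0,0,0,0.12,0.5],[0,0,0,0,0,0.057,0.5],[0,0,0,0,0,0,0.5],[0,0,0,0,0,0,1],[0,0,0,0,0,0,1],[0,0,0,0,0,0,1],[0,0,0,0,0,0,1],[0,0,0,0,0,0,1]]]}}

```text
clock: 4.6
eef_pos: [546.8, 66.8, 42.6]
tool_rot: [3.14, 0.001, 2.619]
force: [-1.1, 1.3, 4.8]
width: 12.4
gripper_force: 58.6
```

```bash
python3 - <<'E'
from m import *
plan([472.8,298.6,140],150,12)
s=ctrl.read_state();print(s['force'],s['gripper_force'])
E
```

```text
t 4.6 at [546.8331  66.7925  42.593 ] [179.9297   0.041  150.0396] q [-0.18  0.77  0.02  1.94 -0.03  0.44  0.9 ] w 12.4 delta [-74.0331 231.8075  97.407 ]
turn/row [0.0001 0.0001 0.0001] deg [0.0059 0.0034 0.0033] step mm 21.842829537331692
[ 0.0999  0.0911 -0.0541]
[-1.1444  1.2676  4.8119] 58.64385366439819
```

>>> {"fn": "step_arm", "kwargs": {"series": [[[0,0,0,0,0,-0.05,1],[0,0,0,0,0,-0.12,1],[0,0,0,0,0,-0.15,1],[0,0,0,0,0,-0.15,1],[0,0,0,0.05,0.045,-0.15,1],[0,0,0,0.15,0.14,0,1],[0,0,0,0.2,0.18,0,1],[0,0,0,0.2,0.18,0,1],[0,0,0,0.2,0.18,0,1],[0,0,0,0.2,0.18,0,1],[0,0,0,0.12,0.11,0,1],[0,0,0,0.07,0.065,0,1]]]}}

```text
clock: 5.8
eef_pos: [471.2, 298.2, 134.9]
tool_rot: [-3.142, -0.001, 2.622]
force: [0.1, -0.3, -1.2]
width: 12.4
gripper_force: 58.5
```

>>> {"fn": "step_arm", "kwargs": {"series": [[[0,0,0,0,0,0,1],[0,0,0,0,0,0,1]]]}}

```text
clock: 6.0
eef_pos: [473.3, 293.9, 134.8]
tool_rot: [-3.14, 0.001, 2.617]
force: [-0.3, -0.6, -0.7]
width: 12.6
gripper_force: 58.5
```

```bash
python3 - <<'E'
from m import *
plan([472.8,298.6,36],150,6)
a=shot('top');b=shot('side')
def rz(i,x,y,w,h,f): return cv2.resize(i['img'][y:y+h,x:x+w,::-1],None,fx=f,fy=f,interpolation=cv2.INTER_CUBIC)
cv2.imwrite('pics/h2.png',np.hstack([rz(a,150,150,110,110,3.6),rz(b,200,90,110,110,3.6)]))
u=np.array([.866,-.5,0]);p=np.array(ctrl.read_state()['eef_pos'])
X=p+u*68+[0,0,19-3];print(X,(proj(a,X)-[150,150])*3.6,(proj(b,X)-[200,90])*3.6+[396,0])
E
```

```text
t 6.0 at [473.253  293.9452 134.8014] [-179.9204    0.0508  149.9348] q [-0.65  0.63  0.07  1.87 -0.06  0.65  0.5 ] w 12.6 delta [ -0.453    4.6548 -98.8014]
turn/row [-0.0003  0.0002 -0.0002] deg [-0.0133  0.0085 -0.0109] step mm 16.485344131235088
[0.0031 0.0044 0.1098]
[532.5117 259.3031 150.8372] [185.8781 222.3204] [582.8164 171.0802]
```

View pics/h2.png

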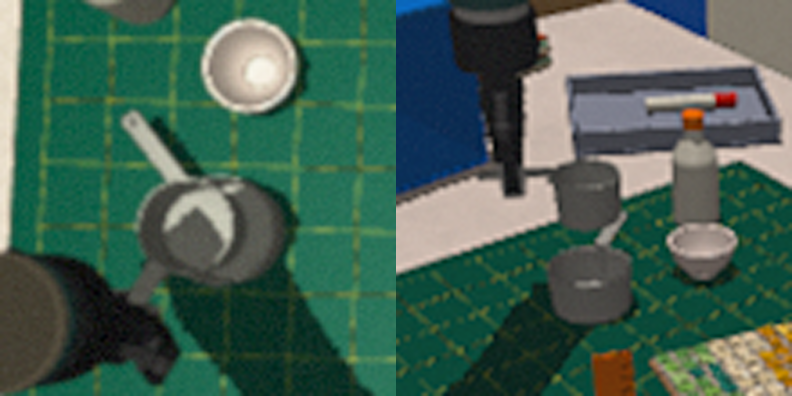

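>>> {"fn": "step_arm", "kwargs": {"series": [[[0,0,0,0.012,0.02,0.06,1],[0,0,0,0,0,0.13,1],[0,0,0,0,0,0.13,1],[0,0,0,0,0,0.13,1],[0,0,0,0,0,0.1,1],[0,0,0,0,0,0.07,1],[0,0,0,0,0,0.04,1],[0,0,0,0,0,0,1],[0,0,0,0,0,0,1]]]}}

```text
clock: 7.0
eef_pos: [473.0, 299.3, 36.2]
tool_rot: [3.141, 0.0, 2.618]
force: [0.9, 0.1, -1.6]
width: 12.5
gripper_force: 58.5
```

```bash
python3 - <<'E'
from m import *
plan([472.8,298.6,33.6],150,1)
a=shot('top');b=shot('side')
def rz(i,x,y,w,h,f): return cv2.resize(i['img'][y:y+h,x:x+w,::-1],None,fx=f,fy=f,interpolation=cv2.INTER_CUBIC)
cv2.imwrite('pics/h3.png',np.hstack([rz(a,150,150,110,110,3.6),rz(b,200,90,110,110,3.6)]))
E
```

```text
t 7.0 at [472.9843 299.3256  36.1688] [179.9716   0.0162 150.0031] q [-0.64  0.79  0.05  1.91 -0.08  0.44  0.5 ] w 12.5 delta [-0.1843 -0.7256 -2.5688]
turn/row [0.0006 0.0004 0.0001] deg [0.0284 0.0162 0.0031] step mm 2.675715769408903
[-0.0013 -0.0048  0.0171]
```

View pics/h3.png

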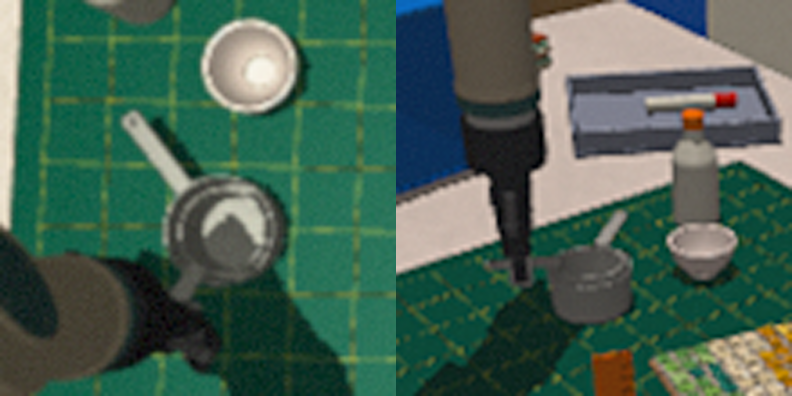

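>>> {"fn": "step_arm", "kwargs": {"series": [[[0,0,0,0,0,0.014,1],[0,0,0,0,0,0,1],[0,0,0,0,0,0,0.5],[0,0,0,0,0,0,0.5],[0,0,0,0,0,0,0.5],[0,0,0,0,0,0,0.5],[0,0,0,0,0,-0.06,0.5],[0,0,0,0,0,-0.15,0.5],[0,0,0,0,0,-0.2,0.5],[0,0,0,0,0,-0.2,0.5],[0,0,-0.111,0,0,-0.1,0.5],[0,0,-0.111,0,0,0,0.5]]]}}

```text
clock: 8.3
eef_pos: [474.2, 300.3, 143.6]
tool_rot: [3.137, 0.004, 2.796]
force: [0.4, 0.3, 1.1]
width: 43.0
gripper_force: 0.0
```

```bash
python3 - <<'E'
from m import *
plan([511,-65,110],160,1)
E
```

```text
t 8.3 at [474.2293 300.3158 143.5861] [179.746    0.2052 160.2111] q [-0.63  0.61  0.02  1.86 -0.01  0.66  0.62] w 43.0 delta [  36.7707 -365.3158  -33.5861]
turn/row [0.0057 0.0045 0.0047] deg [0.2544 0.2047 0.2116] step mm 368.69461962747687
[-1.0544 -2.2096  0.2179]
```

>>> {"fn": "step_arm", "kwargs": {"series": [[[0,0,0,-0.05,-0.11,0,0.5],[0,0,0,-0.105,-0.221,0,0.5],[0,0,0,-0.105,-0.221,0,0.5],[0,0,0,-0.105,-0.221,0.02,0.5],[0,0,0,-0.105,-0.221,0.03,0.5],[0,0,0,-0.105,-0.221,0.03,0.5],[0,0,0,-0.105,-0.221,0.03,0.5],[0,0,0,-0.105,-0.221,0.03,0.5],[0,0,0,-0.105,-0.221,0.03,0.5],[0,0,0,-0.105,-0.221,0.03,0.5],[0,0,0,-0.06,-0.11,0.02,0.5],[0,0,0,0,0,0,0.5]]]}}

```text
clock: 9.5
eef_pos: [506.6, -71.5, 106.7]
tool_rot: [-3.139, -0.001, 2.783]
force: [-0.5, -0.1, 0.1]
width: 42.7
gripper_force: 0.0
```

>>> {"fn": "step_arm", "kwargs": {"series": [[[0,0,0,0,0,0,0.5]]]}}

```text
clock: 9.6
eef_pos: [507.1, -66.7, 107.1]
tool_rot: [-3.141, -0.001, 2.79]
force: [0.2, -0.7, 0.7]
width: 42.5
gripper_force: 0.0
```

```bash
python3 - <<'E'
from m import *
plan([511,-65,44],160,1)
E
```

```text
t 9.6 at [507.0776 -66.7295 107.0765] [-179.9855   -0.0759  159.8534] q [ 0.11  0.62 -0.05  2.01  0.06  0.51  1.24] w 42.5 delta [  3.9224   1.7295 -63.0765]
turn/row [-0.0003 -0.0017 -0.0033] deg [-0.0144 -0.0759 -0.1466] step mm 63.22202445564726
[-0.0211  0.0199  0.4205]
```

>>> {"fn": "step_arm", "kwargs": {"series": [[[0,0,0,-0.01,0.005,0.08,0.5],[0,0,0,0,0,0.15,0.5],[0,0,0,0,0,0.12,0.5],[0,0,0,0,0,0.07,0.5],[0,0,0,0,0,0,0.5],[0,0,0,0,0,0,1],[0,0,0,0,0,0,1],[0,0,0,0,0,0,1],[0,0,0,0,0,0,1],[0,0,0,0,0,0,1]]]}}

```text
clock: 10.6
eef_pos: [510.1, -65.8, 44.7]
tool_rot: [3.141, 0.001, 2.793]
force: [-1.3, 0.9, 2.2]
width: 11.8
gripper_force: 58.5
```

>>> {"fn": "step_arm", "kwargs": {"series": [[[0,0,0,0,0,-0.06,1],[0,0,0,0,0,-0.15,1],[0,0,0,0,0,-0.2,1],[0,0,0,0,0,-0.2,1],[0,0,0,0,0,-0.1,1],[0,0,0,0,0,0,1]]]}}

```text
clock: 11.2
eef_pos: [511.3, -66.3, 153.3]
tool_rot: [3.14, 0.005, 2.792]
force: [-0.3, -0.0, -1.1]
width: 12.1
gripper_force: 58.5
```

```bash
python3 - <<'E'
from m import *
import math
t=np.radians(230);c=np.array([531.3,264])
g=c+66*np.array([np.cos(t),np.sin(t)]);print(g)
plan([*g,160],160,1)
a=shot('top');b=shot('side')
def rz(i,x,y,w,h,f): return cv2.resize(i['img'][y:y+h,x:x+w,::-1],None,fx=f,fy=f,interpolation=cv2.INTER_CUBIC)
cv2.imwrite('pics/h4.png',np.vstack([np.hstack([rz(a,290,150,110,80,3.6),rz(b,270,90,110,80,3.6)]),np.hstack([rz(a,160,150,110,80,3.6),rz(b,200,120,110,80,3.6)])]))
E
```

```text
[488.876  213.4411]
t 11.2 at [511.2681 -66.3474 153.2648] [179.9335   0.2765 159.9865] q [ 0.11  0.55 -0.06  1.97  0.05  0.62  1.25] w 12.1 delta [-22.3921 279.7885   6.7352]
turn/row [ 0.0015  0.0061 -0.0003] deg [ 0.0665  0.2766 -0.0134] step mm 280.76388054624573
[ 0.7784  1.7016 -0.0467]
```

View pics/h4.png

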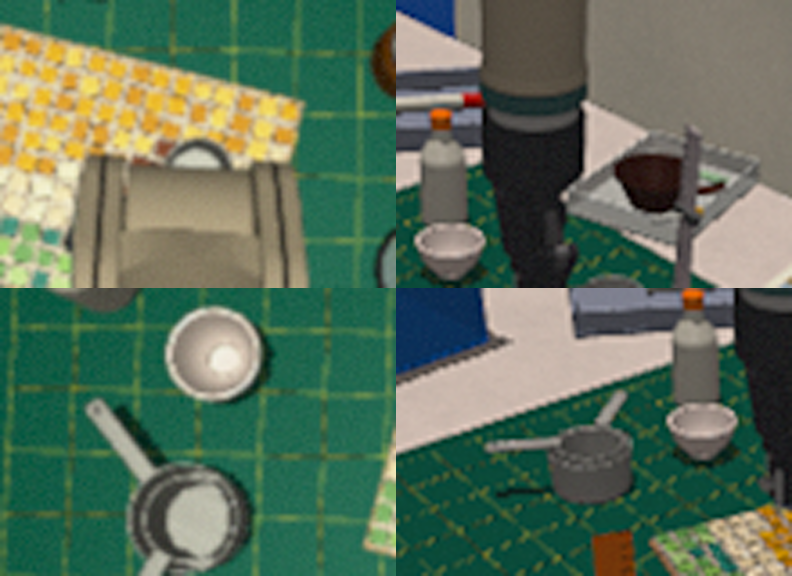

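>>> {"fn": "step_arm", "kwargs": {"series": [[[0,0,0,0.05,0.11,0,1],[0,0,0,0.09,0.2,0,1],[0,0,0,0.1,0.22,0,1],[0,0,0,0.1,0.22,0,1],[0,0,0,0.1,0.22,0,1],[0,0,0,0.1,0.22,0,1],[0,0,0,0.1,0.22,0,1],[0,0,0,0.08,0.17,0,1],[0,0,0,0.058,0.122,0,1],[0,0,-0.1,0,0,0,1],[0,0,-0.16,0,0,0,1],[0,0,-0.16,0,0,0,1]]]}}

```text
clock: 12.5
eef_pos: [486.2, 213.6, 149.1]
tool_rot: [-3.14, -0.003, 3.129]
force: [-0.1, 0.4, -0.6]
width: 12.1
gripper_force: 58.6
```

>>> {"fn": "step_arm", "kwargs": {"series": [[[0,0,-0.16,0,0,0,1],[0,0,-0.16,0,0,0,1],[0,0,-0.16,0,0,0,1],[0,0,-0.16,0,0,0,1],[0,0,-0.16,0,0,0,1],[0,0,-0.16,0,0,0,1],[0,0,-0.12,0,0,0,1],[0,0,-0.056,0,0,0,1],[0,0,0,0,0,0,1],[0,0,0,0,0,0,1]]]}}

```text
clock: 13.5
eef_pos: [486.7, 213.4, 149.7]
tool_rot: [3.14, -0.002, -2.27]
force: [-0.0, 0.0, -1.1]
width: 12.0
gripper_force: 58.5
```

```bash
python3 - <<'E'
from m import *
plan([488.9,213.4,42],230,1)
a=shot('top');b=shot('side')
def rz(i,x,y,w,h,f): return cv2.resize(i['img'][y:y+h,x:x+w,::-1],None,fx=f,fy=f,interpolation=cv2.INTER_CUBIC)
cv2.imwrite('pics/h5.png',np.hstack([rz(a,150,150,110,110,3.6),rz(b,200,90,110,110,3.6)]))
t=np.radians(230);p=np.array(ctrl.read_state()['eef_pos'])
X=p+[-62*np.cos(t),-62*np.sin(t),16];print(X,(proj(a,X)-[150,150])*3.6,(proj(b,X)-[200,90])*3.6+[396,0])
E
```

```text
t 13.5 at [486.7293 213.4295 149.7124] [ 179.9346   -0.1052 -130.0397] q [-0.22  0.6  -0.37  1.92  0.33  0.69  1.66] w 12.0 delta [   2.1707   -0.0295 -107.7124]
turn/row [ 0.0015 -0.0023 -0.0009] deg [ 0.0655 -0.1052 -0.0398] step mm 107.7342903506808
[-0.0105 -0.012   0.7181]
[526.842  261.1487 166.1581] [174.9829 229.9241] [575.207  157.0969]
```

View pics/h5.png

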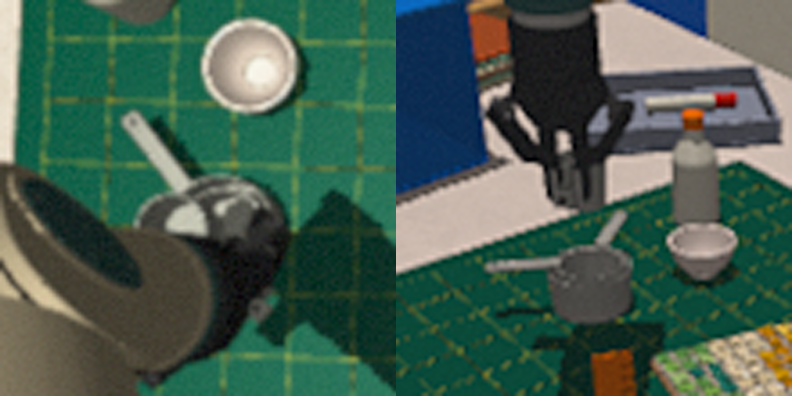

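>>> {"fn": "step_arm", "kwargs": {"series": [[[0,0,0,-0.012,-0.015,0.06,1],[0,0,0,0,0,0.14,1],[0,0,0,0,0,0.14,1],[0,0,0,0,0,0.14,1],[0,0,0,0,0,0.1,1],[0,0,0,0,0,0.08,1],[0,0,0,0,0,0.06,1],[0,0,0,0,0,0,1],[0,0,0,0,0,0,1]]]}}

```text
clock: 14.5
eef_pos: [490.4, 214.0, 42.9]
tool_rot: [-3.142, 0.0, -2.268]
force: [0.7, 0.5, 0.8]
width: 12.1
gripper_force: 58.6
```

```bash
python3 - <<'E'
from m import *
plan([488.9,213.4,39.7],230,1)
a=shot('top');b=shot('side')
def rz(i,x,y,w,h,f): return cv2.resize(i['img'][y:y+h,x:x+w,::-1],None,fx=f,fy=f,interpolation=cv2.INTER_CUBIC)
cv2.imwrite('pics/h6.png',np.hstack([rz(a,170,170,80,80,5),rz(b,220,120,80,80,5)]))
E
```

```text
t 14.5 at [490.4094 213.9521  42.8905] [-179.9963    0.0196 -129.9657] q [-0.29  0.77 -0.26  1.98  0.43  0.45  1.57] w 12.1 delta [-1.5094 -0.5521 -3.1905]
turn/row [-0.0001  0.0004  0.0008] deg [-0.0037  0.0196  0.0343] step mm 3.572467458620574
[0.0093 0.0053 0.0213]
```

View pics/h6.png

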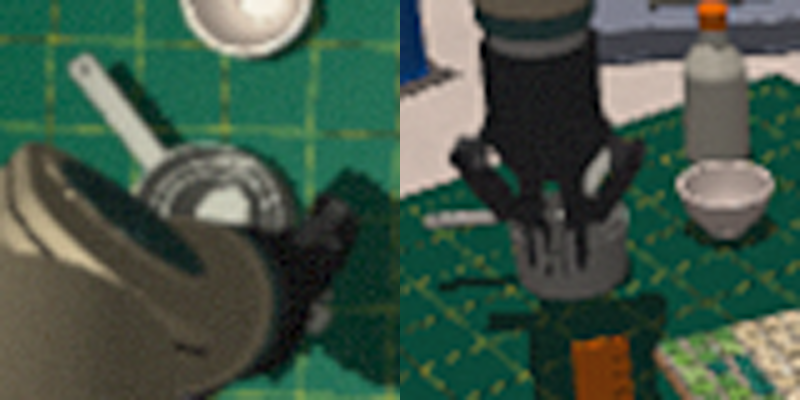

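Both cups are nested concentrically in the large one. Next: lower the last few mm, release and lift.

>>> {"fn": "step_arm", "kwargs": {"series": [[[0,0,0,0,0,0.014,1],[0,0,0,0,0,0,1],[0,0,0,0,0,0,0.5],[0,0,0,0,0,0,0.5],[0,0,0,0,0,0,0.5],[0,0,0,0,0,0,0.5],[0,0,0,0,0,-0.06,0.5],[0,0,0,0,0,-0.15,0.5],[0,0,0,0,0,-0.25,0.5],[0,0,0,0,0,-0.3,0.5],[0,0,0,0,0,-0.3,0.5],[0,0,0,0,0,-0.3,0.5]]]}}

```text
clock: 15.8
eef_pos: [489.7, 213.6, 247.2]
tool_rot: [-3.142, 0.0, -2.268]
force: [1.2, -0.8, -0.6]
width: 42.7
gripper_force: 0.0
```

```bash
python3 - <<'E'
from m import *
np.set_printoptions(precision=1,suppress=True)
a=shot('top','top7');b=shot('side','side7')
k=lambda u,v:(190+(u+.5)/2.85-.5,90+(v+.5)/2.85-.5)
print('decoy foot',at(b,k(215,465),20), 'top', tri([a,b],[(345.5,286),k(215,460)]))
# loupe dark mask in top
for p,(x0,x1,y0,y1) in ((a,(385,435,200,285)),(b,(310,380,235,300))):
    m=(p['img'][y0:y1,x0:x1].max(2)<60).astype(np.uint8)
    n,l,st,c=cv2.connectedComponentsWithStats(m)
    for i in range(1,n):
        if st[i,4]>40:
            ys,xs=np.nonzero(l==i);print(st[i],c[i]+[x0,y0])
    if p is a:
        for r in range(0,y1-y0,4):
            q=np.nonzero(m[r])[0]
            if len(q):
                print(r+y0,q.min()+x0,q.max()+x0)
ims=[]
for n in ['lens','cup_large','medallion']: print(n,[[(np.round(r['centre'],1).tolist(),round(r['score'],2)) for r in ctrl.recognise(p,n)[:3]] for p in (a,b)])
np.set_printoptions(precision=4);plan([442,-280.5,240],183,1)
E
```

```text
decoy foot [ 324.3 -119.5   20. ] top [ 336.1 -102.2    6.6]
[ 21  46   8  32 193] [410.  261.4]
212 403 412
216 397 418
220 395 421
224 394 395
228 395 421
232 397 419
236 400 416
248 407 412
252 407 412
256 407 412
260 407 413
264 407 413
268 408 413
272 408 413
276 408 413
[ 33  10  31  25 204] [358.7 258.3]
[  6  30  31  25 284] [331.  276.8]
lens [[([407.6, 231.5], 0.63), ([216.5, 167.3], 0.33)], [([350.9, 259.4], 0.73)]]
cup_large [[([196.9, 200.6], 0.62)], [([256.6, 172.8], 0.74)]]
medallion [[([317.5, 198.5], 0.67)], [([317.8, 206.7], 0.8)]]
t 16.2 at [489.2923 213.2054 243.2702] [ 179.9241   -0.1614 -129.9559] q [-0.16  0.48 -0.44  1.82  0.25  0.91  1.73] w 42.4 delta [ -47.2923 -493.7054   -3.2702]
turn/row [ 0.0001 -0.0041  1.0454] deg [ 0.0054 -0.1834 47.0439] step mm 495.9760459639999
[ 2.7254 -1.8721  0.027 ]
```

```bash
python3 - <<'E'
from m import *
np.set_printoptions(precision=1,suppress=True,linewidth=200)
a=ctrl.get_image('top');b=ctrl.get_image('side')
for u in [(407.9,224.7),(409.6,248.5),(410.7,278)]: print(u,at(a,u,14))
m=[562.2,-85,13]
for p in(a,b):
    c=proj(p,m);print(c);x,y=np.round(c).astype(int)
    q=p['img'][y-10:y+11,x-12:x+13].astype(int);print(x-12,y-10);print(q.mean(2).astype(int))
E
```

```text
(407.9, 224.7) [ 511.2 -275.2   14. ]
(409.6, 248.5) [ 444.8 -280.1   14. ]
(410.7, 278) [ 363.3 -283.4   14. ]
[340.5 205.3]
329 195
[[ 97 104 102  88 112 135 153 177 206 223 211 185 167 126 125 132  94  84  70  63  78 165 220 228 226]
 [ 93 101  95  70  70  73  95 144 202 223 225 225 218 201 200 203 188 167 129  96 103 178 226 233 227]
 [103  94  93  76  71  70  85 146 199 216 224 229 230 221 220 224 224 220 203 190 189 198 225 237 231]
 [137 117 109  88  76  65 101 185 219 228 221 225 233 230 224 225 224 222 222 225 221 206 199 212 209]
 [201 195 194 168 120  90 108 197 229 218 193 198 220 232 222 218 218 216 222 224 224 191 139 139 142]
 [188 217 225 219 202 197 174 199 229 202 154 161 197 213 202 212 222 217 219 223 215 160  99  88  86]
 [157 209 226 220 225 233 206 199 231 230 225 225 233 225 207 213 225 225 224 225 189 118  81  82  76]
 [169 218 225 212 222 228 207 219 242 238 223 217 229 236 232 220 220 223 219 222 179  91  78  79  74]
 [184 226 224 218 209 208 218 240 234 189 148 139 160 210 236 222 188 204 219 223 186 114  92  78  78]
 [198 227 219 222 224 219 234 244 208 1
[... 2683 characters left out ...]
  72 121 150 158 164 166 154 157 164 136 106  94  91  59 107  96  25  31  29  29]
 [138  79  52  51  47  45  69 130 165 159 151 139 127 115  77  36  35  16  18  65  86  57  26  27  30]
 [111 104  79  42  46  42  56 114 148 141 129 101  67  70  75  61  23  18  26  47 102 126 102 123 138]
 [ 96  96 116 110  61  94 102 100 114  99  51  27  26  26  52  89  92 103 131 108 118 142 136 151 180]
 [ 97 121 141 140  85 106 107  91  91  89  76  57  21  51  84 127 142 136 140 121 109 119 133 132 153]
 [114 125 128 129 101  79  94  89  92 103 127 129 105 121 128 127 127 105  93 110 107 111 111 115 147]
 [108 106 108 116 130 131 114 103 111 104 117 155 151 133 121 106 109 122 119  89  97 125 139 136 161]]
```

>>> {"fn": "step_arm", "kwargs": {"series": [[[0,0,0.1,0,0,0,0.5],[0,0,0.17,0,0,0,0.5],[0,0,0.17,0,0,0,0.5],[0,0,0.17,0,0,0,0.5],[0,0,0.17,0,0,0,0.5],[0,0,0.17,0,0,0,0.5],[0,0,0.09,0.02,-0.1,0,0.5],[0,0,0,0.04,-0.25,0,0.5],[0,0,0,0.04,-0.25,0,0.5],[0,0,0,0.04,-0.25,0,0.5],[0,0,0,0.04,-0.25,0,0.5],[0,0,0,0.04,-0.25,0,0.5]]]}}

```text
clock: 17.5
eef_pos: [469.1, 8.3, 244.0]
tool_rot: [3.142, -0.001, -3.085]
force: [1.2, 0.3, -0.2]
width: 42.5
gripper_force: 0.0
```

>>> {"fn": "step_arm", "kwargs": {"series": [[[0,0,0,0.04,-0.25,0,0.5],[0,0,0,0.04,-0.25,0,0.5],[0,0,0,0.04,-0.25,0,0.5],[0,0,0,0.04,-0.25,0,0.5],[0,0,0,0.04,-0.25,0,0.5],[0,0,0,0.04,-0.25,0,0.5],[0,0,0,0.03,-0.2,0,0.5],[0,0,0,0.01,-0.1,0,0.5],[0,0,0,0,0,0,0.5],[0,0,0,0,0,0,0.5]]]}}

```text
clock: 18.5
eef_pos: [443.3, -260.5, 244.2]
tool_rot: [3.14, -0.001, -3.084]
force: [0.3, 1.0, -0.1]
width: 42.6
gripper_force: 0.0
```

```bash
python3 - <<'E'
from m import *
plan([441.5,-280,40],183.2,1)
a=ctrl.get_image('top');b=ctrl.get_image('side')
print('med',tri([a,b],[(340,205.3),(324.5,213.9)]))
E
```

```text
t 18.5 at [ 443.2747 -260.5302  244.1693] [ 179.8923   -0.0366 -176.6908] q [ 0.58  0.42 -0.14  1.87  0.07  0.85  2.03] w 42.6 delta [  -1.7747  -19.4698 -204.1693]
turn/row [ 0.0024 -0.0008  0.0024] deg [ 0.1077 -0.0367  0.1092] step mm 205.10316048426594
[ 0.0184 -0.1315  1.3609]
med [563.345  -84.389   13.3805]
```

>>> {"fn": "step_arm", "kwargs": {"series": [[[0,0,0,0.006,-0.065,0.1,0.5],[0,0,0,0.006,-0.065,0.2,0.5],[0,0,0,0,0,0.25,0.5],[0,0,0,0,0,0.25,0.5],[0,0,0,0,0,0.2,0.5],[0,0,0,0,0,0.15,0.5],[0,0,0,0,0,0.1,0.5],[0,0,0,0,0,0.05,0.5],[0,0,0,0,0,0,0.5],[0,0,0,0,0,0,0.5]]]}}

```text
clock: 19.6
eef_pos: [443.1, -281.4, 50.3]
tool_rot: [-3.141, 0.001, -3.084]
force: [-0.1, -0.4, 0.0]
width: 42.8
gripper_force: 0.0
```

```bash
python3 - <<'E'
from m import *
plan([441.5,-280,4],183.2,1)
E
```

```text
t 19.6 at [ 443.0877 -281.4264   50.2718] [-179.9882    0.0521 -176.7048] q [ 0.57  0.73 -0.08  2.    0.14  0.41  2.01] w 42.8 delta [ -1.5877   1.4264 -46.2718]
turn/row [-0.0003  0.0012  0.0021] deg [-0.0118  0.0522  0.0952] step mm 46.32099881848731
[0.0103 0.0102 0.3085]
```

>>> {"fn": "step_arm", "kwargs": {"series": [[[0,0,0,0.008,0.006,0.1,0.5],[0,0,0,0,0,0.1,0.5],[0,0,0,0,0,0.06,0.5],[0,0,0,0,0,0.04,0.5],[0,0,0,0,0,0.005,0.5],[0,0,0,0,0,0,0.5],[0,0,0,0,0,0,0.7],[0,0,0,0,0,0,1],[0,0,0,0,0,0,1],[0,0,0,0,0,0,1],[0,0,0,0,0,0,1]]]}}

```text
clock: 20.7
eef_pos: [441.5, -281.3, 4.6]
tool_rot: [-3.141, 0.001, -3.085]
force: [0.1, 0.2, 5.3]
width: 16.3
gripper_force: 59.3
```

>>> {"fn": "step_arm", "kwargs": {"series": [[[0,0,0,0,0,-0.05,1],[0,0,0,0,0,-0.12,1],[0,0,0,0,0,-0.15,1],[0,0,0,0,0,-0.2,1],[0,0,0,0,0,-0.2,1],[0,0,0,-0.02,0.06,-0.12,1],[0,0,0,-0.05,0.15,0,1],[0,0,0,-0.06,0.18,0,1],[0,0,0,-0.06,0.18,0,1],[0,0,0,-0.06,0.18,0,1],[0,0,0,-0.06,0.18,0,1]]]}}

```text
clock: 21.8
eef_pos: [479.6, -138.1, 130.2]
tool_rot: [3.142, -0.0, -3.085]
force: [0.5, 0.7, -1.5]
width: 16.4
gripper_force: 58.7
```

>>> {"fn": "step_arm", "kwargs": {"series": [[[0,0,0,-0.05,0.16,0,1],[0,0,0,-0.03,0.1,0,1],[0,0,0,-0.02,0.07,0,1],[0,0,0,0,0,0,1],[0,0,0,0,0,0,1]]]}}

```text
clock: 22.3
eef_pos: [491.6, -89.7, 130.0]
tool_rot: [-3.141, -0.0, -3.086]
force: [0.2, 0.8, -1.5]
width: 16.4
gripper_force: 58.7
```

```bash
python3 - <<'E'
from m import *
np.set_printoptions(precision=2,suppress=True)
a=shot('top','top9');b=shot('side','side9')
p=np.array(ctrl.read_state()['eef_pos']);print(ctrl.read_state()['clock'],p,np.degrees(ctrl.read_state()['tool_rot']),ctrl.read_state()['width'])
X=p+[70.5,4.8,2.4];print('lens pred',X,proj(a,X),proj(b,X))
print('med',proj(a,[563.3,-84.4,13]),proj(b,[563.3,-84.4,13]))
for n in ['lens','medallion','pointer_tip']: print(n,[[(np.round(r['centre'],1).tolist(),round(r['score'],2)) for r in ctrl.recognise(q,n)[:3]] for q in (a,b)])
def rz(i,x,y,w,h,f): return cv2.resize(i['img'][y:y+h,x:x+w,::-1],None,fx=f,fy=f,interpolation=cv2.INTER_CUBIC)
S2=rz(b,325,133,40,30,10)
cv2.imwrite('pics/h7.png',np.vstack([np.hstack([rz(a,310,170,80,60,5),rz(b,290,140,80,60,5)]),np.hstack([rz(a,285,120,40,30,10),S2])]))
E
```

```text
22.4 [491.48 -90.3  129.92] [-179.96   -0.02 -176.88] 16.058565248704053
lens pred [561.98 -85.5  132.32] [342.75 202.81] [325.18 181.61]
med [340.33 204.94] [324.02 214.03]
lens [[([341.3, 199.2], 0.73)], [([324.4, 185.1], 0.56)]]
medallion [[([302.3, 191.0], 0.72)], [([320.0, 210.8], 0.83)]]
pointer_tip [[([301.1, 126.1], 0.6)], [([262.4, 230.0], 0.59), ([347.1, 151.3], 0.56)]]
```

View pics/h7.png

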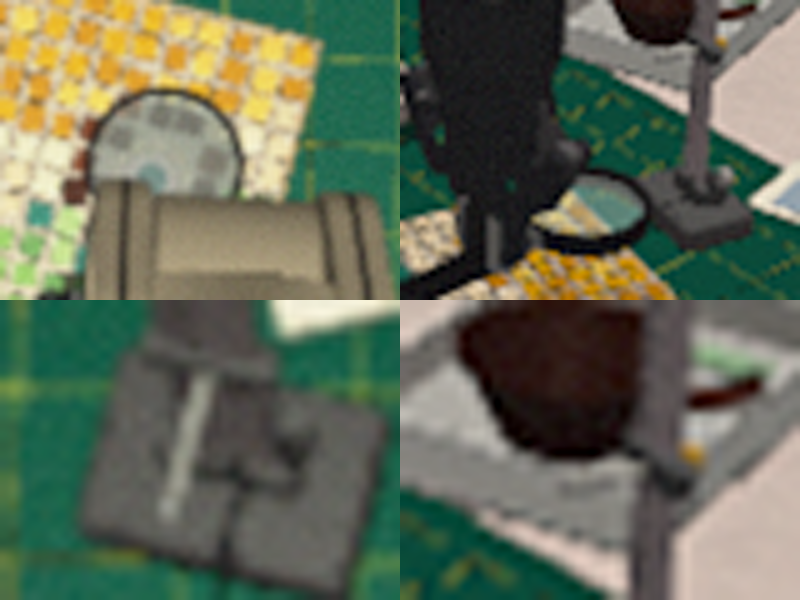

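The lens is held level, with its ring centre at about (342.9,202.3) in the top view, close to the predicted (342.7,202.8). The pointer's tip is at (301.3,141.0) in the top view and shows faintly near (341,152) in the side view. I'll refine its height from the raw pixels.

```bash
python3 - <<'E'
from m import *
np.set_printoptions(precision=1,suppress=True,linewidth=220)
I=[];J=[]
for _ in range(8):
    a=ctrl.get_image('top');b=ctrl.get_image('side');I.append(a['img'].astype(float));J.append(b['img'].astype(float))
A=np.mean(I,0).mean(2);B=np.mean(J,0).mean(2)
np.save('A.npy',A);np.save('B.npy',B)
print('side rows144-158 cols334-356');print(B[144:159,334:357].astype(int))
print('top rows124-146 cols 295-312');print(A[126:146,295:313].astype(int))
print('ruletop side rows 122-132, cols 345-358');print(B[122:132,345:358].astype(int))
print('med top-only',at(a,(340,205.3),13),'lens top-only',at(a,(342.9,202.3),132.4))
print('med side-only',at(b,(324.5,213.9),13),'lens side',at(b,(326.2,181.8),132.4))
for z in (125,130,135,140,145):
    X=at(a,(301.3,141),z);Y=at(a,(305.2,127.5),z);print(z,X,proj(b,X),proj(b,Y))
print(ctrl.read_state()['eef_pos'])
E
```

```text
side rows144-158 cols334-356
[[ 47   6  16  18  18  18  19  19  18  18  17  19  17  12  43  69  80  86  83 113 144 141 143]
 [121  22  11  18  18  18  19  19  19  18  18  16  17  26  54  73  79  85  79 136 184 174 181]
 [149  51   4  12  17  17  20  20  17  18  17  16  15  44  74  83  83  85  78 133 181 169 160]
 [174 138  54   3   7  12  12  14  18  18  15   9   8  36  62  78  86  86  84 127 162 150 129]
 [158 149 112 104  75  31   4   4   4   3   3  44  78  64  27  48  76  89  83  94 107 119 121]
 [127 128 133 137 114  95 102 102 100  93 126 147 156 148 119  83  50  69  78  84  88 109 124]
 [129 129 130 132 128 128 131 137 145 137 142 134 138 142 115  76  32  40  58  65  79 109 126]
 [128 129 128 129 130 134 125 109 118 115 111 109 117 135 105  59  47  33  34  29  80 126 122]
 [129 129 128 128 128 131 126 112 111 112 120 130 134 141 113  70  70  49  39  50  98 118 129]
 [112 128 134 128 128 128 128 130 131 131 130 130 131 125  95  73  81  74  84  96  93 124 172]
 [144  97 105 110 129 131 128 128 128 128 128 128 131 118  87  78  81  82  92  93 120 176 193]
 [147 151 168 162 136  99 
[... 2186 characters left out ...]
 118 117 119]
 [125 139 133 121 111  83  69  79 101 113 113 118 118]
 [116 117 116 121 130 107  71  77  75  87 110 121 119]
 [110 100  97 108 117 100  79  81  78 103 125 120 119]
 [117 118 112 109  92  63  75  83  78  95 126 139 139]
 [119 119 119 120 106  75  77  85  81  85 108 125 121]]
med top-only [562.3 -83.5  13. ] lens top-only [563.2 -85.9 132.4]
med side-only [564.9 -84.8  13. ] lens side [563.5 -88.2 132.4]
125 [718.1  22.1 125. ] [338.9 154.2] [348.4 152.1]
130 [717.   21.8 130. ] [338.8 153. ] [348.2 150.9]
135 [715.8  21.4 135. ] [338.7 151.8] [348.1 149.8]
140 [714.6  21.  140. ] [338.6 150.6] [348.  148.6]
145 [713.5  20.7 145. ] [338.5 149.3] [347.9 147.4]
[491.8 -88.9 129.9]
```

```bash
python3 - <<'E'
from m import *
np.set_printoptions(precision=1,suppress=True,linewidth=220)
a=ctrl.get_image('top');b=ctrl.get_image('side');A=np.load('A.npy');B=np.load('B.npy')
print('top rows109-120 cols295-314');print(A[109:127,295:315].astype(int))
print('side 118-130, 344-360');print(B[120:132,344:360].astype(int))
for u in [(303.6,114.5),(298.3,113),(309.3,116.3)]:
    X=at(a,u,220);print(X,proj(b,X))
print('lens region side: rows 170-195 cols 312-342');print(B[170:194,314:342].astype(int))
p=np.array(ctrl.read_state()['eef_pos'])+[70.5,4.8,2.4];print(p)
for d in ([0,0,7],[0,0,-7]):print(np.array([proj(b,p+np.array([40*np.cos(t),40*np.sin(t),0])+d) for t in np.linspace(0,6.28,13)]).T)
E
```

```text
top rows109-120 cols295-314
[[ 57  59  60  59  60  59  58  61  61  59  58  58  58  64 124 207 234 233 231 222]
 [ 64  64  62  60  59  58  60  63  60  60  62  63  62  65 112 201 234 233 230 214]
 [ 78  78  76  70  60  59  58  60  60  60  62  71  79  75 100 192 233 232 230 219]
 [ 77  76  74  70  65  59  59  60  66  67  63  71  75  74  85 167 223 232 231 228]
 [ 64  61  66  94 105  88  73  67  73  73  62  58  59  60  68 132 208 232 232 232]
 [ 59  59  66  98 136 145 136 114  97  96  77  71  65  60  60 108 197 232 232 231]
 [ 62  61  61  75 107 123 122 112 133 154 149 134 110  87  70  91 189 233 231 230]
 [ 61  62  61  63  69  71  71  80 112 133 137 133 140 148 120  90 166 223 232 231]
 [ 62  60  60  65  66  64  61  60  70  78  85  92 113 130 110  80 132 210 231 232]
 [ 62  62  61  63  68  64  59  63  68  73  73  71  73  77  73  64 115 199 231 230]
 [ 61  61  60  64  69  67  60  62  67  74  75  73  71  71  68  64  98 190 231 231]
 [ 63  60  63  63  62  67  66  62  65  70  72  72  73  73  70  64  84 183 231 231]
 [ 62  63  64  62  61  63  63  65  62  67  72  71  75  74  72  67  76 155 21
[... 3802 characters left out ...]
 46  48]
 [ 50  99 123 119 108 115 142 132 107  98 103 118 103  80  81  71  88 131 142 125 140 152 140 107  52  41  45  46]
 [122 129 102 115  99 106 140 146  97 100 116 135 132 121 130 140 129 154 153 134 117 112 122 140 112  51  41  42]
 [147 148  87 103 114 108 136 155 127  79  93 127 140 112 124 159 147 151 156 141 107  94 100 130 139 106  47  57]]
[562.4 -84.1 132.3]
[[335.2 329.3 322.4 316.1 312.  311.4 314.4 320.5 327.8 334.4 338.3 338.6 335.2]
 [174.8 172.7 172.3 173.7 176.6 180.4 184.  186.4 186.8 185.2 182.  178.2 174.8]]
[[335.  329.1 322.2 316.  312.  311.3 314.3 320.3 327.7 334.2 338.  338.3 335. ]
 [178.9 176.7 176.3 177.7 180.7 184.5 188.1 190.5 191.  189.4 186.2 182.3 178.9]]
```

```bash
python3 - <<'E'
from m import *
np.set_printoptions(precision=2,suppress=True,linewidth=220)
a=ctrl.get_image('top');b=ctrl.get_image('side');B=np.load('B.npy')
for z in (0,20,125,130,135,140,220): print(z,proj(b,[757.8,11.6,z]),proj(a,[757.8,11.6,z]))
x=np.array([.966,-.26,0])
for z in (125,130,135,140): 
    T=np.array([757.8,11.6,z])-44*x; print(z,'tip',T,proj(a,T),proj(b,T))
print(B[152:182,340:366].astype(int))
c=cv2.imread('pics/side0.png')[140:160,334:358]
print(c[:,:,2].astype(int)-c[:,:,0])
E
```

```text
0 [347.15 183.18] [308.06 137.51]
20 [347.52 178.4 ] [307.73 135.82]
125 [349.61 151.88] [305.77 125.76]
130 [349.72 150.55] [305.67 125.23]
135 [349.82 149.22] [305.57 124.68]
140 [349.93 147.88] [305.46 124.14]
220 [351.69 125.55] [303.59 114.49]
125 tip [715.3   23.04 125.  ] [300.91 142.09] [338.07 154.32]
130 tip [715.3   23.04 130.  ] [300.78 141.64] [338.15 152.98]
135 tip [715.3   23.04 135.  ] [300.64 141.19] [338.23 151.64]
140 tip [715.3   23.04 140.  ] [300.51 140.73] [338.31 150.28]
[[126 112 111 112 120 130 134 141 113  70  70  49  39  50  98 118 129 176 194 190 187 186 186 188 187 189]
 [128 130 131 131 130 130 131 125  95  73  81  74  84  96  93 124 172 192 189 189 187 186 186 187 187 188]
 [128 128 128 128 128 128 131 118  87  78  81  82  92  93 120 176 193 189 187 187 186 187 187 186 187 186]
 [114 129 124 130 128 128 132 120  85  71  81  79  75 119 177 195 190 188 187 185 184 186 187 187 187 186]
 [161 134  97 115 119 125 133 118  80  75  80  75 121 180 196 189 187 184 184 183 184 185 186 184 186 187]
 [202 177 159 162 130  98 114  95  67  74  80  74 146 200 189 18
[... 3892 characters left out ...]
3  26]
 [  4   8   9   8   5   7   6   7   8   7   7   7   6   6   7   6   6   5   4   5   3  14  27  29]
 [ 22   5   6   4   4   6   7   7   7   7   7   9   9   6   6   7   7   6   4   5  14  25  28  29]
 [ 22  22  28  24  15   5   5   5   7   6   9   9   7   6   7   7   6   6   6  17  28  28  29  30]
 [ -5  16  25  30  31  26  24  15   5   6   5   7   6   5   7   5   6   6  17  31  30  29  28  28]
 [-50 -43  -4  13  22  30  34  29  25  22  15   6   3   5   4   7   8   4  21  31  27  29  27  27]
 [-54 -50 -49 -48  -6  14  21  29  34  30  27  25  22  17   6   7   7   5  22  32  29  29  30  28]
 [  4 -28 -53 -49 -47 -40  -7  14  26  33  33  32  32  24   5   6   6   6  22  30  28  29  29  28]]
```

>>> {"fn": "step_arm", "kwargs": {"series": [[[0,0,0,-0.004,0.008,-0.014,1],[0,0,0,0,0,0,1],[0,0,0,0,0,0,1],[0,0,0,0,0,0,1],[0,0,0,0,0,0,1]]]}}

```text
clock: 24.2
eef_pos: [492.4, -87.7, 132.0]
tool_rot: [-3.142, -0.0, -3.085]
force: [0.0, -0.8, -1.0]
width: 16.3
gripper_force: 58.7
```

```bash
python3 - <<'E'
from m import *
np.set_printoptions(precision=2,suppress=True,linewidth=220)
I=[];J=[];P=[];Q=[]
for _ in range(8):
    a=ctrl.get_image('top');b=ctrl.get_image('side');I.append(a['img']);J.append(b['img']);s=ctrl.read_state();P.append(s['eef_pos']);Q.append(s['tool_rot'])
A=np.mean(I,0).mean(2);p=np.mean(P,0);print(s['clock'],p,np.degrees(Q[-1]),s['force'],s['qd'])
L=p+[70.5,4.8,2.4]
th=np.linspace(0,2*np.pi,180)
# match dark annulus (r 34..40 at z top 141.5) on visible far half
def score(du,dv,img,cam,c0):
    v=[]
    for r in (37.5,38.5,39.5):
        for t in np.radians(np.arange(-75,76,3)):
            u=proj(cam,c0+np.array([r*np.cos(t),r*np.sin(t),7]))+[du,dv]
            v.append(u)
    v=np.array(v,np.float32);return cv2.remap(img.astype(np.float32),v[:,:1],v[:,1:],1).mean()
best=min((score(du,dv,A,a,L),du,dv) for du in np.arange(-2.5,2.6,.25) for dv in np.arange(-2.5,2.6,.25));print('top ring offset',best)
g=proj(a,L)+best[1:];print('lens',L,'top-seen',at(a,g,L[2]),'med top-only',at(a,(340,205.3),13))
for n in ('cup_large','cup_small','glue','ramekin'): print(n,[np.round(r['centre']).tolist() for r in ctrl.recognise(a,n)[:2]])
E
```

```text
25.0 [492.39 -87.67 131.98] [ 180.     -0.   -176.77] [-0.18  0.11 -0.64] [-0.  0. -0.  0. -0. -0.  0.]
top ring offset (np.float32(89.60002), np.float64(-0.25), np.float64(0.75))
lens [562.89 -82.87 134.38] top-seen [561.01 -82.28 134.38] med top-only [562.26 -83.49  13.  ]
cup_large [[198.0, 203.0]]
cup_small [[214.0, 217.0]]
glue [[182.0, 142.0], [199.0, 203.0]]
ramekin [[218.0, 171.0]]
```

>>> {"fn": "step_arm", "kwargs": {"series": [[[0,0,0,-0.006,-0.002,0,1],[0,0,0,0,0,0,1],[0,0,0,0,0,0,1],[0,0,0,0,0,0,1],[0,0,0,0,0,0,1],[0,0,0,0,0,0,1]]]}}

```text
clock: 25.8
eef_pos: [493.3, -87.9, 132.0]
tool_rot: [3.142, -0.0, -3.085]
force: [0.2, 0.0, -0.8]
width: 16.2
gripper_force: 58.7
```

```bash
python3 -c "
from m import *
s=ctrl.read_state();print(s['eef_pos'],s['width'],s['clock']);print(ctrl.finish_job())"
```

```text
[493.3034 -87.9129 131.9903] 16.15526208812546 25.8
the job is handed in; nothing more can be done
None
```

I nested all three cups in the large one where it stood and handed the job in at 25.8 s, still holding the lens level over the medallion, centred to about 2 mm, at about 134 mm; that matches the pointer to about 2 mm, because its tip showed only faintly in the side view.

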